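# Swing the strainer over the mug and lock it

## Task

Bring the tea strainer over the mug with the handle: pull up the round spring knob on the strainer's arm, swing the arm round until the strainer is above that mug, and let the pin snap fully into the hole there. Then secure the arm: push the bar handle on its tail straight down through its slot and turn it a full quarter turn clockwise (seen from above) so that it stays down when released. Leave the cups and everything else standing where they are.

Things in the scene. Friction and masses are not known exactly. Their poses are not given: they have to be found in the camera images.
- pivot (a point): Point on the vertical axis about which the strainer's arm swings, at the height of the arm's top face (124 mm above the table). The stand below is fixed to the table: a round wooden foot 216 mm across and 16 mm high, and a horizontal aluminium index plate whose top is 100 mm above the table. The fan side of the plate has four holes 95 mm from the axis, 38 degrees (0.663 rad) apart.
- swing (a joint): Angle of the steel arm (26 mm wide, 8 mm thick, top face 124 mm above the table) in rad, counter-clockwise from above positive. The plate's four holes are at -0.663, 0 (parked, start, over a white drip dish), 0.663 and 1.327; end stops at -0.75 and 1.41. The arm turns with light friction (about 1.5 N at the knob) once the pin is out; a pin in its hole has about 1 mm of play. A slot for the T-head lies under the arm's tail at each of the four positions.
- strainer (a point): Centre of the rim of the steel strainer bowl (74 mm across, 33 mm deep, its bottom 92 mm above the table) at the arm's outer end, 200 mm from the pivot. Its x axis points outward along the arm, z up.
- knob_grip (a point): Grip point in the middle of the round black spring knob (28 mm diameter, 24 mm high, upright axis) on the arm between pivot and strainer, 95 mm from the pivot; 158 mm above the table when the pin is seated, 34 mm above the arm's top (a dark sleeve 21 mm wide rises 12 mm from the arm beneath it). It rises straight up with the pin and swings with the arm. x axis outward along the arm.
- plunger (a joint): How far the spring knob and its pin are pulled up, in m: 0 pin fully in a hole, 0.018 end of travel. The pin (9 mm thick, round tip) is clear of the plate above 0.011; let go between holes it rests on the plate at 0.011. The spring pulls down with 6 N seated and 8 N fully pulled and snaps the pin in when let go over a hole.
- handle_grip (a point): Grip point in the middle of the black bar handle (44 mm long, 12 mm thick, 20 mm high) on the arm's tail, 68 mm from the pivot on the side away from the strainer; 172 mm above the table when up, 48 mm above the arm's top. The bar's long way is this point's x axis: along the arm when unlocked, across it when locked. Its steel T-head (24 x 7 x 6 mm) sits under the arm, long way like the bar.
- latch_press (a joint): How far the bar handle is pushed down, in m: 0 up, 0.020 end of travel. A spring pushes it up (4 N up, 6 N down). The T-head enters its slot only when the pin is seated and the bar lies along the arm; it can be turned under the plate from 0.017 on (press to the end), and when locked and let go it rests at about 0.015.
- latch_turn (a joint): Turn of the bar handle in rad, clockwise from above positive: 0 bar along the arm (unlocked), 1.571 stop, bar across the arm (locked).
- mug: White ceramic mug with a handle on its side, 72 mm rim diameter, 68 mm high; the only vessel with a handle near the stand. It stands on the table 200 mm from the pivot, below one of the three free holes' strainer positions. Origin at the centre of its underside.
- tumbler: White ceramic straight cup without handle, 58 mm wide, 78 mm high, at another of the three positions. Origin at the centre of its underside.
- bowl: White ceramic tea bowl, wide and low, 94 mm wide, 50 mm high, at another of the three positions. Origin at the centre of its underside.
- teapot: White teapot with cobalt pattern on a round trivet at the left, about 140 mm wide, 130 mm high. Not to be touched.
- jar: Glass jar with a cap, 84 mm wide, 130 mm high, at the right. Not to be touched.
- saucers: Stack of steel saucers, 136 mm wide, 31 mm high, at the left near the robot. Not to be touched.
- tea_tin: Square grey tea tin, 75 x 75 x 110 mm, at the right. Not to be touched.
- spoon: Steel spoon lying on the table at the right near the robot. Not to be touched.
Not all that is in view belongs to the job. What is shaped like the tumbler but blue is not meant. Leave any blue look-alike of the mug alone.

How it is judged:
On the way, in this order (a step that is already met when the one before it is completed fails the run):
1. the spring knob is pulled up until its pin is clear of the plate (value of joint plunger above 0.011 m), for 0.1 s.
2. the pin has snapped into the hole at which the strainer is above the handled mug (value of joint plunger below 0.0025 m and horizontal distance between strainer and mug below 0.02 m), for 0.2 s.
3. the T-head is through its slot and turned to lock (value of joint latch_press above 0.012 m and value of joint latch_turn above 1.2 rad), for 0.2 s.
At the end, for the whole second after the job is handed in: Pin in its hole (knob within 2.5 mm of fully down), strainer centre within 20 mm of the handled mug's centre seen from above; bar handle at least 12 mm down and turned at least 1.2 rad; mug, tumbler and bowl at rest, upright (0.15 rad), within 20 mm of their starts (all of step 2 and all of step 3 and linear speed of mug below 0.02 m/s and distance of each of mug, tumbler, bowl from where it was at the start of the episode below 0.02 m and angle between each of mug, tumbler, bowl's own z axis and vertical below 0.15 rad); the robot touches nothing.
It fails at once if mug, tumbler or bowl is pushed away (distance of any of mug, tumbler, bowl from where it was at the start of the episode above 0.03 m).
It fails at once if teapot, jar, saucers, tea tin or spoon is disturbed (distance of any of teapot, jar, saucers, tea_tin, spoon from where it was at the start of the episode above 0.03 m).
It also fails if it takes over 51 s, if anything falls off the work surface, if the arm or the gripper's body presses on something with over 40 N, if the wrist force passes 120 N, or if a joint passes its speed limit or range.

## Robot

A 6-joint arm with a two-finger parallel gripper is mounted at the origin on the work surface. World frame = base frame: x ahead of the robot, y to its left, z up, the work surface at z = 0. Lengths are in m, angles in rad, forces in N, time in s.
With the tool pointing down it reaches from about 0.375 to 0.975 m from the base axis. Payload 3.8 kg.
Tool frame: the origin (TCP) lies midway between the tips of the shut fingers; the grasp point (between the pads) lies 19 mm behind it; z points along the fingers, y is the direction in which the jaws open and shut (so a half turn about z gives the same grasp; the last joint's range is limited). The gripper opens to 85 mm and grips with 20 to 120 N. Pads are 22 mm wide; open, the fingers measure 114 mm over their backs; the gripper's body (76 mm by 85 mm) begins 54 mm behind the grasp point. The pads swing forward as they close: fully open they stand 13 mm farther back than shut.
Start: joints at [-1.21, 0.264, 1.604, -0, 1.274, -0.037], TCP at [0.261, -0.622, 0.231] pointing down, gripper open.
Joint ranges: [-2.63, 2.63], [-0.94, 2.18], [0.31, 2.57], [-1.31, 4.45], [0, 2.66], [-2.55, 2.55]. Speed limits (rad/s): [2.57, 2.57, 3.14, 3.14, 3.14, 3.14].

## Interface

Orientations are given as a rotation vector (axis times angle).
In Python, from workcell import bot gives the robot as it stands.
- The arm moves only by the tool drive_tool, never from a script. Its argument "steps" is a list of rows, each a list of 2 entries, a list of its own where there are three numbers: the shift along the tool's x, y, z in mm, then the turn about the tool's z in degrees. In form: [[[dx, dy, dz], twist], ...]. A call has 1 to 8 rows; each row shifts and turns the commanded pose from where the row before left it, along the tool's axes as they then stand; what a row does not reach is not made up. A row lasts 1/12 s, in which the tool goes at most 41.7 mm and 7.16 degrees, less where a joint would pass 70% of its speed; a pose out of reach is approached as far as the arm can. A call is refused whole if a number of a shift passes 41.7 or a number of a turn 7.16, either way. A call with a gripper value outside its range is refused whole. "jaw" is the opening, from 0 (shut) to 1 (fully open), set as the call begins (left out, the last holds). The fingers move at their own pace and stop on an object; "force" is the grip in N (left out, the last holds). Time passes only in rows, so rows that do not move let the fingers close. It gives the time, the measured TCP pose, the force and the opening at its end, in the units of the state.
- bot.read_state(): the state, without advancing time (a new reading comes with each control period).
- bot.read_camera(name): name is "scene" or "top"; returns the picture (420x560x3 uint8, red, green, blue); there is no depth.
- bot.camera_info(name): a dict with "fx", "fy", "cx", "cy" (pixels), "D" ([k1, k2, p1, p2, k3] as OpenCV has them; the pictures are not rectified), "position" and "attitude" of the camera in the world. Camera axes: x right, y down, z forward; pixel columns grow to the right and rows downward; lengths in m; the calibration is good to about 2 mm. A picture is of the moment at which its call begins. camera_info takes no time and is no camera call.
- bot.finish_job(): hands the job in, once; it reports no verdict.
The state is a dict: "time": time; "q": joint angles; "joint_vel": joint speeds; "joint_torque": joint torques, N m; "tool_pos": TCP position; "tcp_rot": TCP orientation; "wrist_force": force on the tool from outside, world axes, zero at the start; "torque": the same for the moment, N m; "width": opening from 0.0 (shut) to 1.0 (fully open).
Only numpy, scipy, OpenCV 4.12 (cv2) and the standard library are available. Lean on these libraries where they do the work, as an engineer would, in place of code of your own. Each camera call takes 0.05 s, during which the arm holds its last target.

## Working session

There is one attempt and no reset: what is moved stays moved. The work goes in short steps, Python scripts to look and compute and a tool call to move; the robot and the scene stay as the last step left them, time stands still between calls to the robot, and variables do not carry over. Pictures are saved under pics/ and viewed, and the job is handed in when it is done.

Besides the shell and the picture viewer there is one more tool, called by a JSON object that holds its "method" and its "body", one argument or row to a line. drive_tool: Moves the arm, as the interface text tells. Its arguments: {"type":"object","properties":{"steps":{"type":"array","items":{"type":"array"}},"jaw":{"type":"number"},"force":{"type":"number"}},"required":["steps"]}

```bash
ls; mkdir -p pics; python3 - <<'E'
from workcell import bot
import cv2
print(bot.read_state())
for n in ("scene","top"):
    print(n,bot.camera_info(n))
    im=bot.read_camera(n); cv2.imwrite(f"pics/{n}0.png",im[:,:,::-1])
E
```

```text
pics
{'time': 0.0, 'q': array([-1.20993862e+00,  2.64742046e-01,  1.60539650e+00, -2.04236724e-05,
        1.27370523e+00, -3.69032622e-02]), 'joint_vel': array([ 0.00058331, -0.00049908, -0.00139745, -0.00048641,  0.00199528,
       -0.00024752]), 'joint_torque': array([ 1.37624596e-03, -5.15111053e+01, -3.67316437e+01,  3.26907812e-04,
        1.29120424e-02,  6.56928677e-06]), 'tool_pos': array([ 0.26119169, -0.62161048,  0.22995737]), 'tcp_rot': array([-3.07749006e+00, -6.20261666e-01,  6.00101078e-04]), 'wrist_force': array([-0.28227882,  0.5249374 ,  1.1389269 ]), 'torque': array([-0.01791774,  0.02237903,  0.00299498]), 'width': 1.0026448129514454}
scene {'fx': 448.2100515105763, 'fy': 448.2100515105763, 'cx': 275.64411027779596, 'cy': 209.97541082877837, 'D': array([-0.12501484,  0.        ,  0.        ,  0.        ,  0.        ]), 'position': array([1.43462524, 0.43272925, 1.10695081]), 'attitude': array([-1.34462055, -2.18313663,  0.90344249])}
top {'fx': 474.1164000908352, 'fy': 474.1164000908352, 'cx': 274.42674860008833, 'cy': 207.0273357341898, 'D': array([-0.10964783,  0.        ,  0.        ,  0.        ,  0.        ]), 'position': array([0.41946679, 0.03878424, 1.65392325]), 'attitude': array([-2.18900139,  2.17596098, -0.11252752])}
```

View pics/scene0.png

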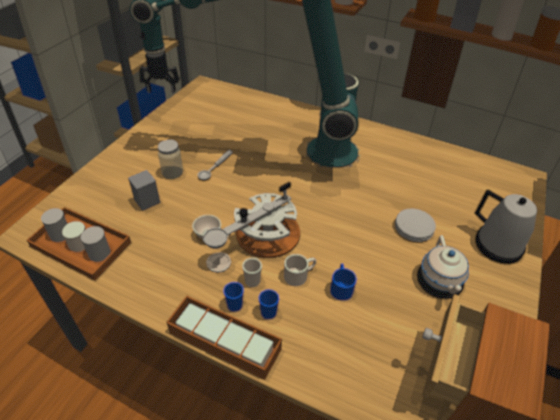

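View pics/top0.png

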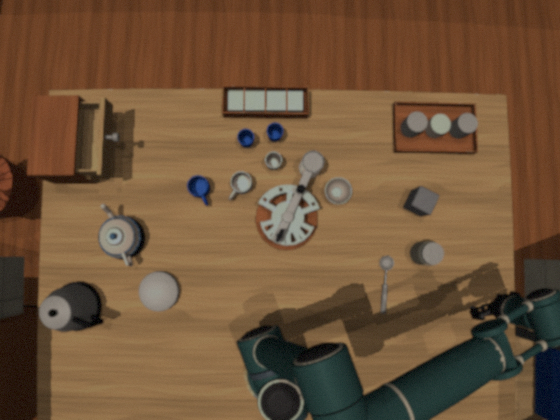

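The top picture shows the arm from tail (280,237) to strainer (313,163). The handled white mug is at about (241,183), the tumbler at (274,160) and the bowl at (338,191). A blue mug stands at (199,187). I'll enlarge this area.

```bash
cat > h.py <<'E'
import numpy as np, cv2
from scipy.spatial.transform import Rotation as R
from workcell import bot
def ray(cam,u,v):
    c=bot.camera_info(cam); K=np.array([[c['fx'],0,c['cx']],[0,c['fy'],c['cy']],[0,0,1]])
    p=cv2.undistortPoints(np.array([[[u,v]]],float),K,c['D'])[0,0]
    d=R.from_rotvec(c['attitude']).apply([p[0],p[1],1]); return c['position'],d
def atz(cam,u,v,z):
    o,d=ray(cam,u,v); return o+d*(z-o[2])/d[2]
def proj(cam,P):
    c=bot.camera_info(cam); K=np.array([[c['fx'],0,c['cx']],[0,c['fy'],c['cy']],[0,0,1]])
    r=R.from_rotvec(c['attitude']).inv(); P=np.atleast_2d(P).astype(float)
    return cv2.projectPoints(P,r.as_rotvec(),-r.apply(c['position']),K,c['D'])[0][:,0]
def crop(im,name,x0,y0,w,h,s):
    c=cv2.resize(im[y0:y0+h,x0:x0+w],None,fx=s,fy=s,interpolation=cv2.INTER_CUBIC)[:,:,::-1].copy()
    for x in range((x0//10+1)*10,x0+w,10):
        cv2.putText(c,str(x),((x-x0)*s-8,8),0,.3,(0,0,255),1); cv2.line(c,((x-x0)*s,10),((x-x0)*s,16),(0,0,255),1)
    for y in range((y0//10+1)*10,y0+h,10):
        cv2.putText(c,str(y),(0,(y-y0)*s+3),0,.3,(0,0,255),1); cv2.line(c,(18,(y-y0)*s),(24,(y-y0)*s),(0,0,255),1)
    cv2.imwrite(name,c)
E
python3 - <<'E'
from h import *
t=cv2.imread('pics/top0.png')[:,:,::-1]; s=cv2.imread('pics/scene0.png')[:,:,::-1]
crop(t,'pics/tc.png',220,140,140,112,5)
crop(s,'pics/sc.png',185,170,140,120,5)
E
```

```text
(no output)
```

View pics/tc.png

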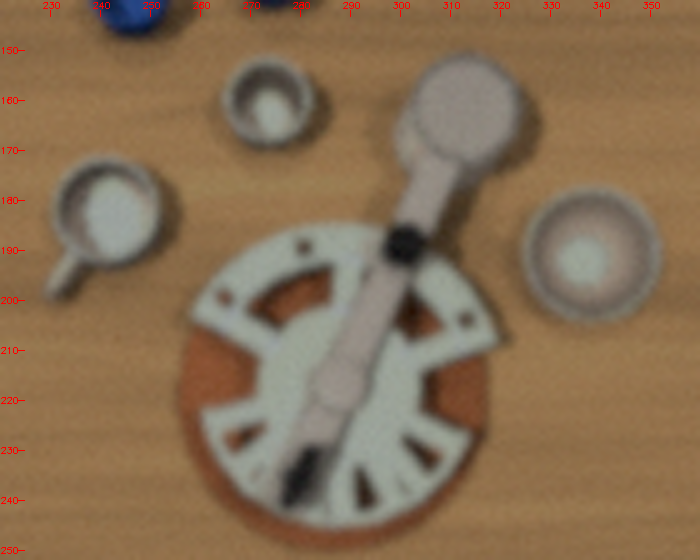

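View pics/sc.png

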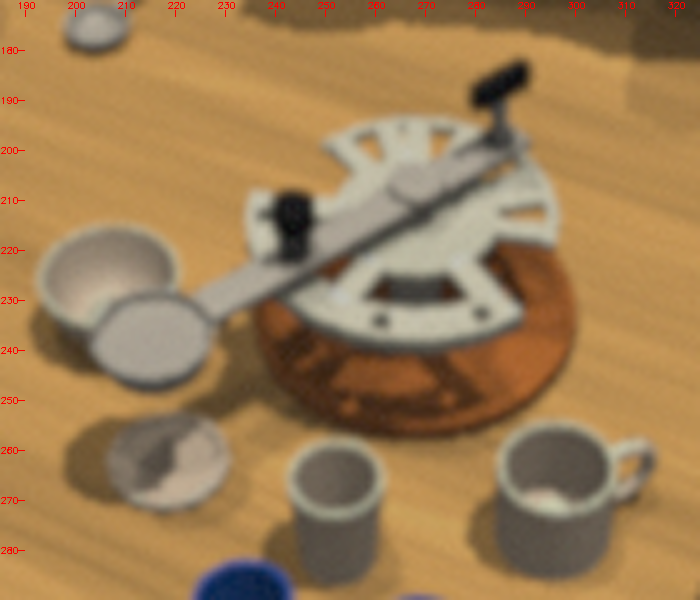

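The two crops agree. The white mug with the handle is at top (242,183) and scene (553/5+185...). Candidates for the mug:

| Candidate | Top pixel | Verdict |
|---|---|---|
| White mug with handle | (242,183) | chosen |
| Tumbler, no handle | (274,160) | not it |
| Bowl | (338,191) | not it |
| Blue mug | (199,187) | look-alike, leave alone |

Next I'll measure positions.

```bash
python3 - <<'E'
from h import *
pv=atz('top',287.5,217,.126); kn=atz('top',300.5,188.7,.170); st=atz('top',313.2,162.5,.125); hd=atz('top',280,235.5,.182)
mug=atz('top',241.3,182.5,.068);tum=atz('top',273.5,160,.078);bw=atz('top',338,191,.05)
for n,p in dict(pv=pv,kn=kn,st=st,hd=hd,mug=mug,tum=tum,bw=bw).items():
    d=p-pv; print(n,p.round(4),'r',np.hypot(*d[:2]).round(4),'ang',np.arctan2(d[1],d[0]).round(3))
# holes
for u,v in [(264.5,199.3),(281,189),(313.2,203.8)]:
    p=atz('top',u,v,.1);d=p-pv;print('hole',p.round(4),np.hypot(*d[:2]).round(4),np.arctan2(d[1],d[0]).round(3))
print('scene', 'knobtop',atz('scene',243.5,209.5,.170).round(4),'piv',atz('scene',267,205.5,.126).round(4),'handle',atz('scene',285,187,.172).round(4),'mug',atz('scene',296,263,.068).round(4),'strainer',atz('scene',215.2,236.5,.125).round(4))
E
```

```text
pv [ 0.5239 -0.0247  0.126 ] r 0.0 ang 0.0
kn [ 0.6106 -0.0637  0.17  ] r 0.0951 ang -0.422
st [ 0.7033 -0.1085  0.125 ] r 0.198 ang -0.437
hd [0.4624 0.0007 0.182 ] r 0.0665 ang 2.75
mug [0.6435 0.1291 0.068 ] r 0.1948 ang 0.91
tum [0.7194 0.021  0.078 ] r 0.2008 ang 0.23
bw [ 0.6192 -0.2005  0.05  ] r 0.2 ang -1.074
hole [0.5836 0.0502 0.1   ] 0.0958 0.898
hole [ 0.6182 -0.004   0.1   ] 0.0966 0.216
hole [ 0.5698 -0.1105  0.1   ] 0.0973 -1.079
scene knobtop [ 0.6156 -0.0642  0.17  ] piv [ 0.5275 -0.0305  0.126 ] handle [0.4695 0.0032 0.172 ] mug [0.6528 0.1304 0.068 ] strainer [ 0.7138 -0.1066  0.125 ]
```

The arm points at -0.43 rad and the mug lies at 0.90 rad, so the target is the +1.327 hole. Radii come out at 95, 198 and 66 mm for the knob, strainer and handle, which fits the description. I'll travel high first, twist with the jaws across the arm, then check.

{"method": "drive_tool", "body": {
  "steps": [
    [[27,-19,0],0],
    [[27,-19,0],0],
    [[27,-19,0],0],
    [[27,-19,0],0],
    [[27,-19,0],0],
    [[27,-19,0],0],
    [[27,-19,0],0],
    [[27,-19,0],0]
  ]
}}

```text
time: 0.77
tool_pos: [0.402, -0.3968, 0.2308]
tcp_rot: [-3.079, -0.62, 0.001]
wrist_force: [0.0, 0.1, 0.3]
width: 1.002
```

{"method": "drive_tool", "body": {
  "steps": [
    [[27,-19,0],0],
    [[27,-19,0],0],
    [[27,-19,0],0],
    [[27,-19,0],0],
    [[27,-19,0],0],
    [[27,-19,0],0],
    [[27,-19,0],0],
    [[27,-19,0],0]
  ]
}}

```text
time: 1.43
tool_pos: [0.5423, -0.173, 0.2308]
tcp_rot: [-3.079, -0.621, 0.001]
wrist_force: [0.0, -0.5, -0.4]
width: 1.0
```

{"method": "drive_tool", "body": {
  "steps": [
    [[27,-19,0],0],
    [[27,-19,0],0],
    [[27,-19,0],0],
    [[27,-18,0],0],
    [[0,0,0],6],
    [[0,0,0],6],
    [[0,0,0],6],
    [[0,0,0],6]
  ]
}}

```text
time: 2.1
tool_pos: [0.6122, -0.0631, 0.2304]
tcp_rot: [-3.141, 0.04, 0.002]
wrist_force: [0.2, -0.5, -0.5]
width: 1.001
```

{"method": "drive_tool", "body": {
  "steps": [
    [[0,0,0],6],
    [[0,0,0],6],
    [[0,0,0],6],
    [[0,0,0],5.4],
    [[0,0,0],0],
    [[0,0,0],0]
  ]
}}

```text
time: 2.6
tool_pos: [0.6122, -0.0637, 0.2308]
tcp_rot: [3.07, -0.665, -0.001]
wrist_force: [0.3, -0.3, -0.0]
width: 1.0
```

```bash
cat >> h.py <<'E'
def where(tgt=None,psi_y=None):
    s=bot.read_state(); M=R.from_rotvec(s['tcp_rot']).as_matrix()
    yaw=np.arctan2(M[1,1],M[0,1])
    print('t',s['time'],'p',s['tool_pos'].round(4),'yaw_y',yaw.round(3),'zax',M[:,2].round(3),'q',s['q'].round(3),'F',s['wrist_force'].round(2),'w',round(s['width'],3))
    if tgt is not None:
        print('delta tool mm',(M.T@(np.array(tgt)-s['tool_pos'])*1000).round(1))
    if psi_y is not None: print('twist deg',np.degrees(yaw-psi_y))
E
python3 - <<'E'
from h import *
where([.6115,-.0655,.139],-2.0)
s=bot.read_camera('scene');crop(s,'pics/s1.png',185,130,140,120,5)
crop(bot.read_camera('top'),'pics/t1.png',220,140,140,112,5)
E
```

```text
t 2.6 p [ 0.6122 -0.0637  0.2308] yaw_y -1.998 zax [-0.001  0.    -1.   ] q [-0.144  0.153  1.737 -0.     1.252  1.854] F [ 0.26 -0.31 -0.  ] w 1.0
delta tool mm [ 0.2  1.9 91.8]
twist deg 0.13387150655630137
```

View pics/s1.png

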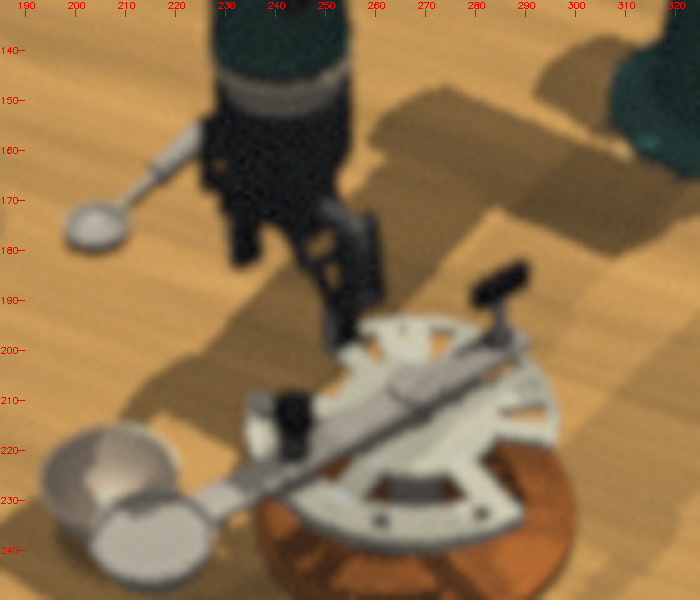

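View pics/t1.png

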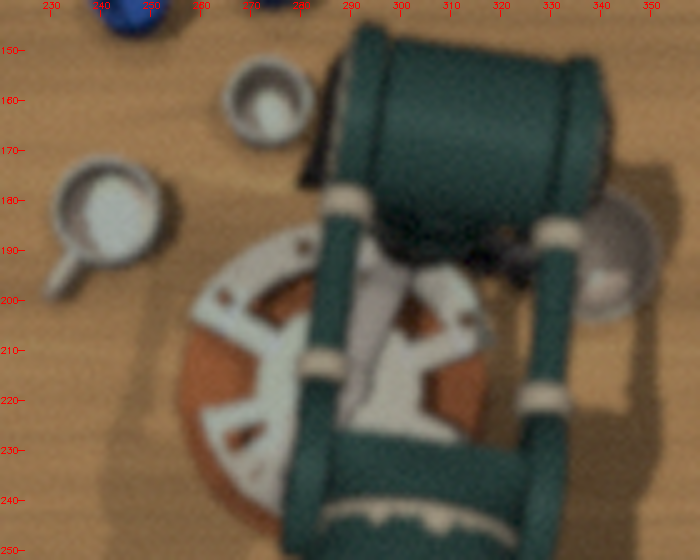

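The open jaws sit over the knob (scene knob at (243,212)), straddling the arm. Descending.

{"method": "drive_tool", "body": {
  "steps": [
    [[0,2,16],0],
    [[0,0,16],0],
    [[0,0,16],0],
    [[0,0,15],0],
    [[0,0,15],0],
    [[0,0,14],0],
    [[0,0,0],0]
  ]
}}

```text
time: 3.28
tool_pos: [0.6091, -0.0652, 0.1355]
tcp_rot: [3.069, -0.668, -0.01]
wrist_force: [-1.0, 0.8, -0.7]
width: 1.002
```

```bash
python3 - <<'E'
from h import *
where([.6115,-.0655,.139],-2.0)
s=bot.read_camera('scene');crop(s,'pics/s2.png',185,150,140,110,5)
print(proj('scene',[[.6115,-.0655,.170],[.6115,-.0655,.146]]))
E
```

```text
t 3.2833 p [ 0.6091 -0.0652  0.1355] yaw_y -1.999 zax [-0.006  0.001 -1.   ] q [-0.147  0.227  1.833 -0.     1.087  1.852] F [-1.03  0.77 -0.7 ] w 1.002
delta tool mm [ 2.3 -0.7 -3.5]
twist deg 0.04149778663667958
[[243.79163081 208.49530137]
 [244.06397669 214.16692426]]
```

View pics/s2.png

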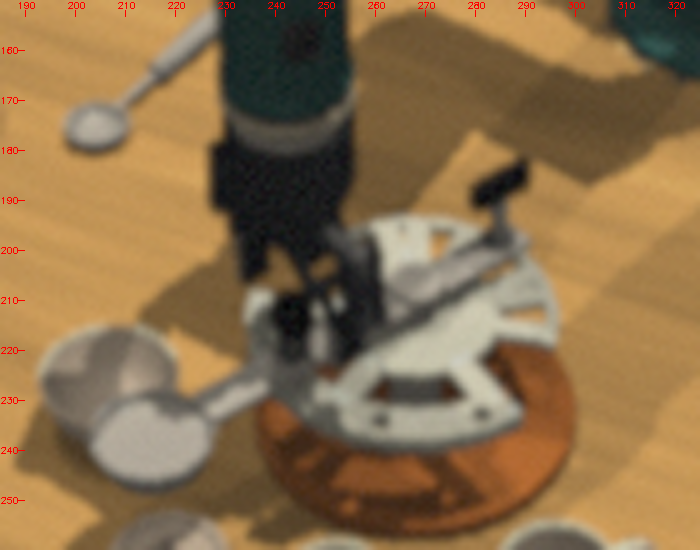

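The knob at (243,213) sits between the two fingers. Closing gently.

{"method": "drive_tool", "body": {
  "steps": [
    [[0,0,0],0],
    [[0,0,0],0],
    [[0,0,0],0],
    [[0,0,0],0],
    [[0,0,0],0],
    [[0,0,0],0]
  ],
  "jaw": 0,
  "force": 30
}}

```text
time: 3.83
tool_pos: [0.6127, -0.0651, 0.1405]
tcp_rot: [-3.068, 0.669, -0.004]
wrist_force: [1.2, 2.0, 3.2]
width: 0.311
```

```bash
python3 - <<'E'
from h import *
where([.6115,-.0655,.139],-2.0)
E
```

```text
t 3.8333 p [ 0.6127 -0.0651  0.1405] yaw_y -2.0 zax [ 0.002  0.001 -1.   ] q [-1.470e-01  2.230e-01  1.828e+00  1.000e-03  1.088e+00  1.853e+00] F [1.23 1.97 3.25] w 0.311
delta tool mm [-0.9  0.8  1.5]
twist deg -0.014583273707777025
```

The opening of 0.31 (about 27 mm) matches the knob. Firmer grip, then pull up 15 mm.

{"method": "drive_tool", "body": {
  "steps": [
    [[0,0,0],0],
    [[0,0,0],0],
    [[0,0,-4],0],
    [[0,0,-4],0],
    [[0,0,-4],0],
    [[0,0,-3],0],
    [[0,0,0],0],
    [[0,0,0],0]
  ],
  "force": 60
}}

```text
time: 4.5
tool_pos: [0.6121, -0.0657, 0.1529]
tcp_rot: [3.069, -0.67, 0.001]
wrist_force: [6.2, 0.4, -7.4]
width: 0.303
```

```bash
python3 - <<'E'
from h import *
where([.6115,-.0655,.155],-2.0)
s=bot.read_camera('scene');crop(s,'pics/s3.png',185,150,140,110,5)
E
```

```text
t 4.5 p [ 0.6121 -0.0657  0.1529] yaw_y -2.001 zax [ 0.001 -0.    -1.   ] q [-0.147  0.212  1.817 -0.     1.112  1.853] F [ 6.18  0.44 -7.41] w 0.303
delta tool mm [-0.6  0.1 -2.1]
twist deg -0.03604225620359882
```

View pics/s3.png

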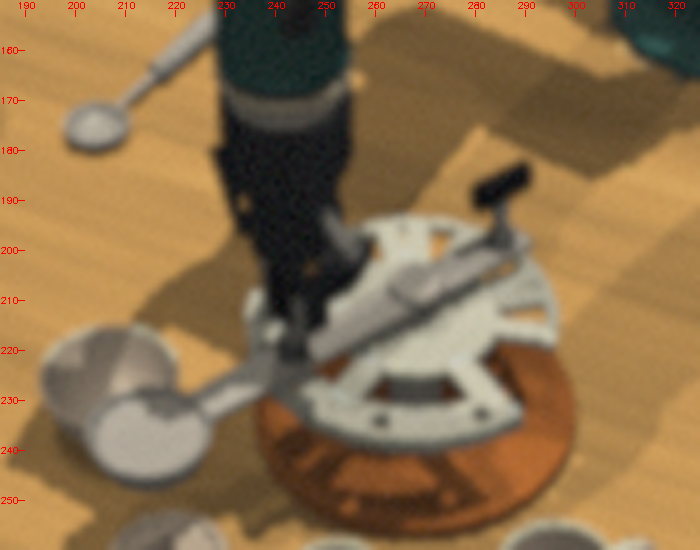

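The pin is up about 12.5 mm and the spring pull is 7.4 N, as expected. I'll lift a little more for margin, then swing on the arc with matching twist (4°/row).

{"method": "drive_tool", "body": {
  "steps": [
    [[0.5,0,-2],0],
    [[0,0,0],0],
    [[-0.2,-6.6,0],-4],
    [[-0.2,-6.6,0],-4],
    [[-0.2,-6.6,0],-4],
    [[-0.2,-6.6,0],-4],
    [[0,0,0],0],
    [[0,0,0],0]
  ]
}}

```text
time: 5.22
tool_pos: [0.6198, -0.0404, 0.1545]
tcp_rot: [3.132, -0.234, -0.001]
wrist_force: [5.9, 0.0, -7.6]
width: 0.307
```

```bash
python3 - <<'E'
from h import *
pv=np.array([.5257,-.0265]); 
where([*(pv+.095*np.array([np.cos(-.43+.279),np.sin(-.43+.279)])),.155],-2.0+.279)
s=bot.read_camera('scene');crop(s,'pics/s4.png',185,150,140,110,5)
E
```

```text
t 5.2167 p [ 0.6198 -0.0404  0.1545] yaw_y -1.72 zax [-0. -0. -1.] q [-1.050e-01  2.210e-01  1.803e+00 -1.000e-03  1.118e+00  1.615e+00] F [ 5.93  0.01 -7.58] w 0.307
delta tool mm [-0.1  0.4 -0.5]
twist deg 0.05522802087330091
```

View pics/s4.png

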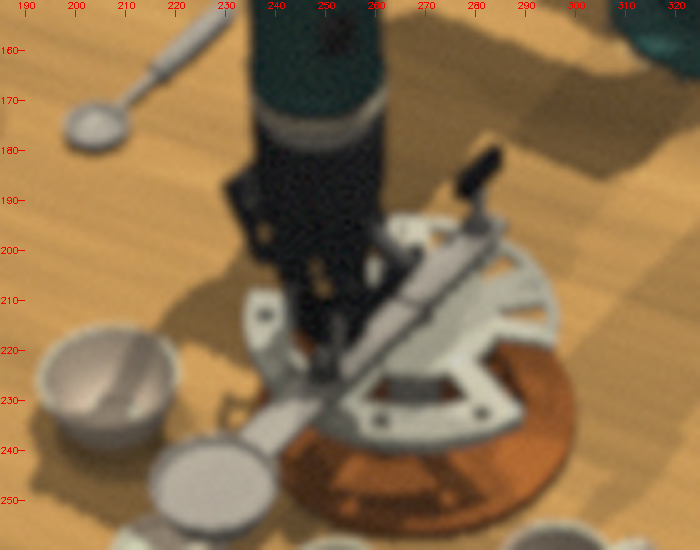

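The arm follows and the hole it left is visible at scene (238,212). Continuing.

{"method": "drive_tool", "body": {
  "steps": [
    [[-0.2,-6.6,0],-4],
    [[-0.2,-6.6,0],-4],
    [[-0.2,-6.6,0],-4],
    [[-0.2,-6.6,0],-4],
    [[-0.2,-6.6,0],-4],
    [[-0.2,-6.6,0],-4],
    [[-0.2,-6.6,0],-4],
    [[0,0,0],0]
  ]
}}

```text
time: 5.93
tool_pos: [0.6152, 0.0054, 0.1546]
tcp_rot: [3.095, 0.534, -0.002]
wrist_force: [4.6, -0.4, -8.5]
width: 0.305
```

{"method": "drive_tool", "body": {
  "steps": [
    [[-0.2,-6.6,0],-4],
    [[-0.2,-6.6,0],-4],
    [[-0.2,-6.6,0],-4],
    [[-0.2,-6.6,0],-4],
    [[-0.2,-6.6,0],-4],
    [[-0.2,-6.6,0],-4],
    [[0,0,0],0],
    [[0,0,0],0]
  ]
}}

```text
time: 6.6
tool_pos: [0.5948, 0.038, 0.1551]
tcp_rot: [2.919, 1.159, -0.003]
wrist_force: [3.5, -1.3, -8.0]
width: 0.305
```

```bash
python3 - <<'E'
from h import *
pv=np.array([.5257,-.0265]); th=-.43+1.327
where([*(pv+.095*np.array([np.cos(th),np.sin(th)])),.155],th-np.pi/2)
s=bot.read_camera('scene');crop(s,'pics/s5.png',195,170,140,110,5)
crop(bot.read_camera('top'),'pics/t5.png',220,140,140,112,5)
E
```

```text
t 6.6 p [0.5948 0.038  0.1551] yaw_y -0.815 zax [-0.001 -0.001 -1.   ] q [ 0.023  0.176  1.856 -0.002  1.111  0.839] F [ 3.48 -1.28 -8.  ] w 0.305
delta tool mm [ -0.5 -13.8   0.1]
twist deg -8.088272557695802
```

View pics/s5.png

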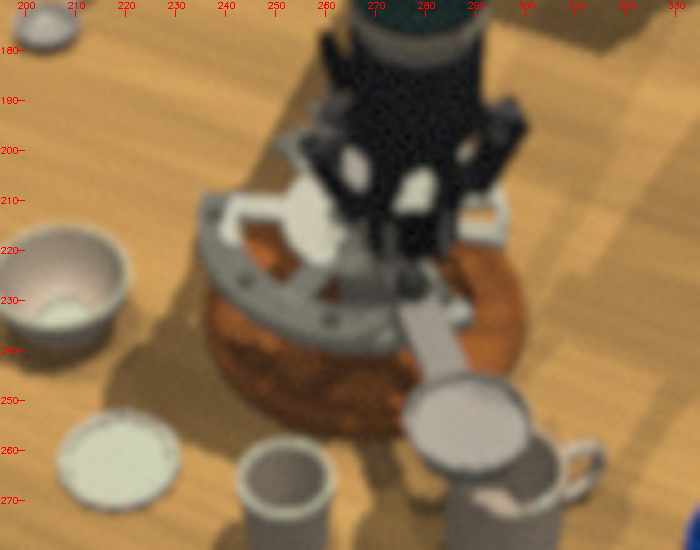

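View pics/t5.png

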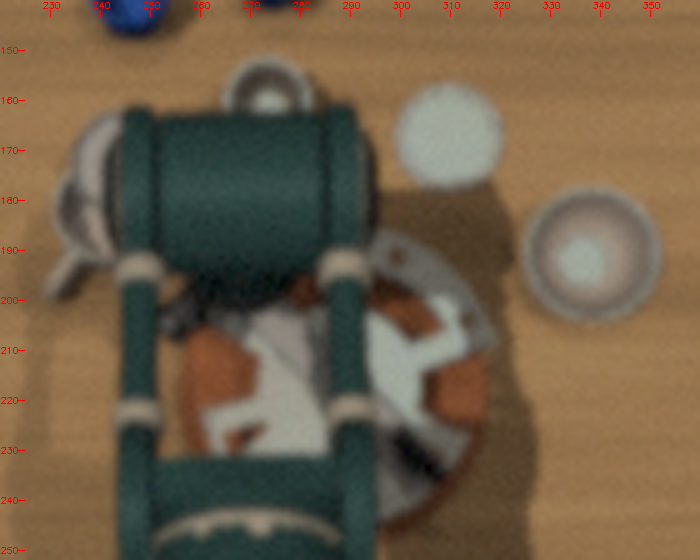

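About 8° remain and the strainer is just short of the mug. I'll swing that and then lower.

{"method": "drive_tool", "body": {
  "steps": [
    [[-0.2,-6.6,0],-4],
    [[-0.2,-6.6,0],-4],
    [[0,0,0],0],
    [[0,0,0],0],
    [[0,0,3],0],
    [[0,0,3],0],
    [[0,0,0],0],
    [[0,0,0],0]
  ]
}}

```text
time: 7.37
tool_pos: [0.5853, 0.0466, 0.1498]
tcp_rot: [2.832, 1.359, -0.003]
wrist_force: [1.8, -5.5, -6.9]
width: 0.301
```

```bash
python3 - <<'E'
from h import *
pv=np.array([.5257,-.0265]); th=-.43+1.327
where([*(pv+.095*np.array([np.cos(th),np.sin(th)])),.140],th-np.pi/2)
s=bot.read_camera('scene');crop(s,'pics/s6.png',195,170,140,110,5)
E
```

```text
t 7.3667 p [0.5853 0.0466 0.1498] yaw_y -0.676 zax [-0.001 -0.001 -1.   ] q [ 3.800e-02  1.650e-01  1.880e+00 -1.000e-03  1.099e+00  7.150e-01] F [ 1.76 -5.46 -6.91] w 0.301
delta tool mm [ 0.7 -1.   9.8]
twist deg -0.1397155356963371
```

View pics/s6.png

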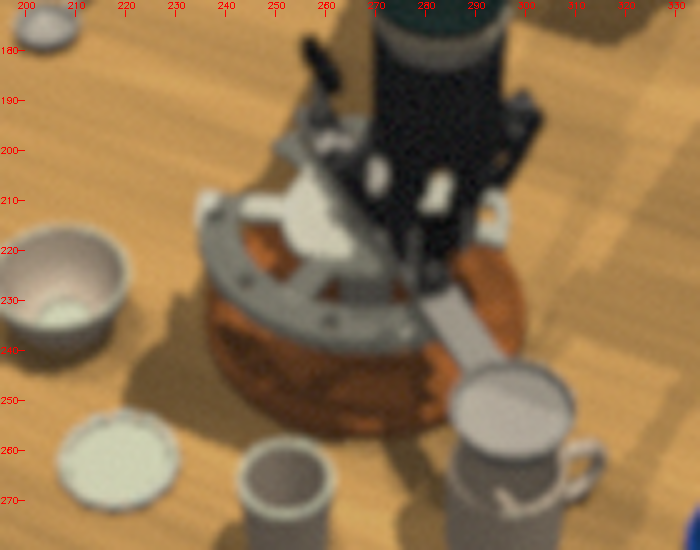

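The plunger seems to be below 11 mm already, so the round tip is entering the hole. Lowering further.

{"method": "drive_tool", "body": {
  "steps": [
    [[0.3,-0.5,2],0],
    [[0,0,2],0],
    [[0,0,2],0],
    [[0,0,2],0],
    [[0,0,0],0],
    [[0,0,0],0]
  ]
}}

```text
time: 7.92
tool_pos: [0.5853, 0.0467, 0.1422]
tcp_rot: [2.831, 1.359, -0.003]
wrist_force: [1.3, -6.8, -6.9]
width: 0.303
```

```bash
python3 - <<'E'
from h import *
pv=np.array([.5257,-.0265]); th=-.43+1.327
where([*(pv+.095*np.array([np.cos(th),np.sin(th)])),.140],th-np.pi/2)
E
```

```text
t 7.9167 p [0.5853 0.0467 0.1422] yaw_y -0.676 zax [-0.001 -0.002 -1.   ] q [ 0.038  0.172  1.887 -0.002  1.085  0.715] F [ 1.33 -6.81 -6.88] w 0.303
delta tool mm [ 0.6 -0.9  2.2]
twist deg -0.12054406872019019
```

Still a spring-only downward force, so the pin is in the hole. Releasing to let it snap home.

{"method": "drive_tool", "body": {
  "steps": [
    [[0,0,1.5],0],
    [[0,0,0],0],
    [[0,0,0],0]
  ]
}}

```text
time: 8.17
tool_pos: [0.5853, 0.0467, 0.1409]
tcp_rot: [2.831, 1.359, -0.003]
wrist_force: [0.8, -6.9, -5.9]
width: 0.301
```

{"method": "drive_tool", "body": {
  "steps": [
    [[0,0,0],0],
    [[0,0,0],0],
    [[0,0,0],0],
    [[0,0,0],0],
    [[0,0,0],0]
  ],
  "jaw": 1
}}

```text
time: 8.58
tool_pos: [0.5859, 0.0487, 0.1416]
tcp_rot: [-2.831, -1.361, -0.002]
wrist_force: [-0.2, 0.6, 0.3]
width: 0.984
```

{"method": "drive_tool", "body": {
  "steps": [
    [[0,0,-20],0],
    [[0,0,-25],0],
    [[0,0,-25],0],
    [[0,0,-20],0],
    [[0,0,0],0],
    [[0,0,0],0]
  ]
}}

```text
time: 9.08
tool_pos: [0.5866, 0.0486, 0.2327]
tcp_rot: [2.83, 1.361, 0.006]
wrist_force: [0.5, 0.6, -1.1]
width: 0.995
```

```bash
python3 - <<'E'
from h import *
pv=np.array([.5257,-.0265]); th=-.43+1.327
h=pv-.068*np.array([np.cos(th),np.sin(th)]); print(h)
where([*h,.24],th-np.pi/2)
s=bot.read_camera('scene');crop(s,'pics/s7.png',195,150,140,120,5)
E
```

```text
[ 0.48327091 -0.07963918]
t 9.0833 p [0.5866 0.0486 0.2327] yaw_y -0.674 zax [ 0.004  0.    -1.   ] q [0.04  0.098 1.795 0.    1.244 0.714] F [ 0.54  0.61 -1.09] w 0.995
delta tool mm [-164.6   -0.7   -7.7]
twist deg -0.010377995873343931
```

View pics/s7.png

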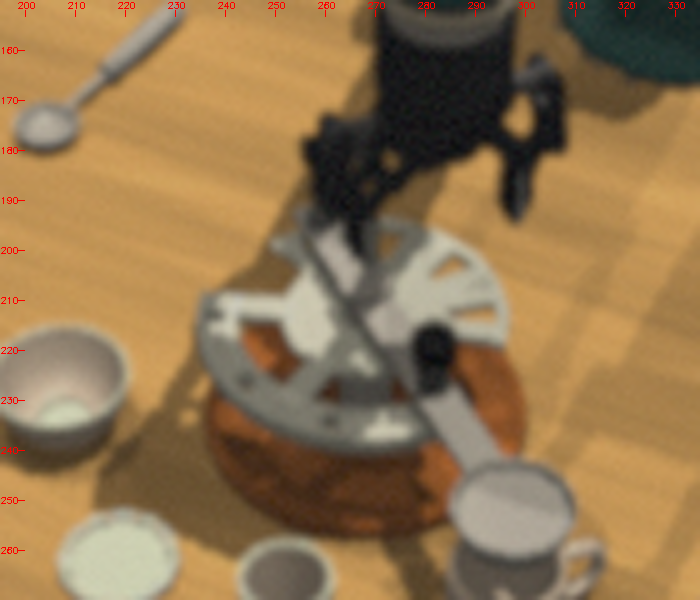

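```bash
python3 - <<'E'
from h import *
pv=np.array([.5257,-.0265])
for sw in (1.327,1.25,1.41):
  th=-.43+sw; k=pv+.095*np.array([np.cos(th),np.sin(th)]); 
  print(sw,proj('scene',[[*k,.170],[*k,.181],[*k,.158],[*k,.136],[*k,.124],[*(pv+.2*np.array([np.cos(th),np.sin(th)])),.125]]).round(1).tolist())
print(proj('scene',[[.6115,-.0655,z] for z in (.17,.146,.124)]))
s0=cv2.imread('pics/scene0.png')[:,:,::-1]
s=bot.read_camera('scene');cv2.imwrite('pics/scene7.png',s[:,:,::-1])
crop(s,'pics/k7.png',260,200,45,38,16);crop(s0,'pics/k0.png',222,192,45,38,16)
E
```

```text
1.327 [[281.7, 215.2], [281.8, 212.6], [281.6, 218.1], [281.5, 223.2], [281.4, 225.9], [297.1, 249.9]]
1.25 [[279.5, 215.9], [279.5, 213.2], [279.4, 218.7], [279.2, 223.8], [279.1, 226.6], [292.2, 251.4]]
1.41 [[284.1, 214.4], [284.2, 211.7], [284.0, 217.2], [283.8, 222.3], [283.7, 225.1], [302.1, 247.9]]
[[243.79163081 208.49530137]
 [244.06397669 214.16692426]
 [244.3088307  219.24345748]]
```

View pics/k7.png

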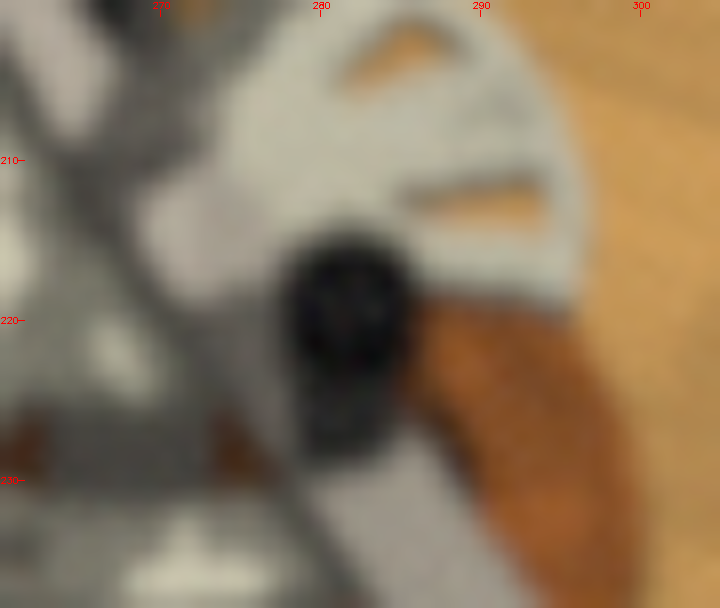

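View pics/k0.png

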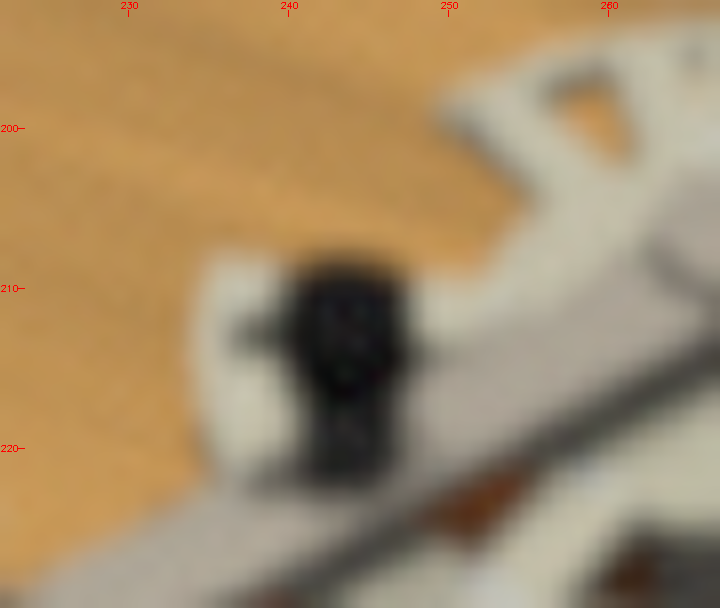

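Knob-top to sleeve-foot is about 15 px now and 14.5 px when first seated. A raised pin would add 2.6 px, so it is fully seated, with swing at 1.327 as predicted (knob at (281.7,215)). On to the bar handle.

{"method": "drive_tool", "body": {
  "steps": [
    [[-25,0,0],0],
    [[-30,0,0],0],
    [[-30,0,0],0],
    [[-30,0,0],0],
    [[-30,0,0],0],
    [[-20,0,0],0],
    [[0,0,0],0],
    [[0,0,0],0]
  ]
}}

```text
time: 9.85
tool_pos: [0.4812, -0.0809, 0.2292]
tcp_rot: [-2.831, -1.358, 0.003]
wrist_force: [-0.1, 0.0, 0.6]
width: 0.999
```

```bash
python3 - <<'E'
from h import *
pv=np.array([.5257,-.0265]); th=-.43+1.327
h=pv-.068*np.array([np.cos(th),np.sin(th)])
where([*h,.153],th-np.pi/2)
u=np.array([np.cos(th),np.sin(th)])
print(proj('scene',[[*h,.182],[*(h+.022*u),.182],[*(h-.022*u),.182],[*h,.124]]).round(1).tolist())
print(proj('top',[[*h,.182],[*(h+.022*u),.182],[*(h-.022*u),.182],[*(pv+.2*u),.125]]).round(1).tolist())
s=bot.read_camera('scene');crop(s,'pics/s8.png',215,150,100,90,7)
s=bot.read_camera('top');crop(s,'pics/t8.png',220,140,140,112,5)
E
```

```text
t 9.85 p [ 0.4812 -0.0809  0.2292] yaw_y -0.676 zax [-0.002  0.001 -1.   ] q [-2.180e-01 -9.200e-02  1.993e+00  1.000e-03  1.243e+00  4.580e-01] F [-0.05  0.05  0.63] w 0.999
delta tool mm [ 2.3  1.  76.2]
twist deg -0.1329573744941042
[[259.6, 179.2], [262.4, 183.4], [256.9, 175.1], [259.8, 192.8]]
[[305.9, 228.9], [300.3, 224.5], [311.4, 233.4], [240.2, 177.9]]
```

View pics/s8.png

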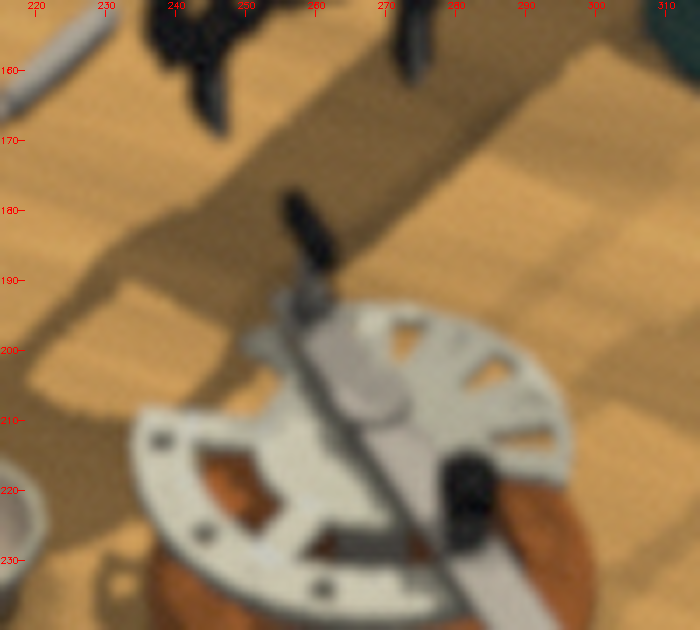

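View pics/t8.png

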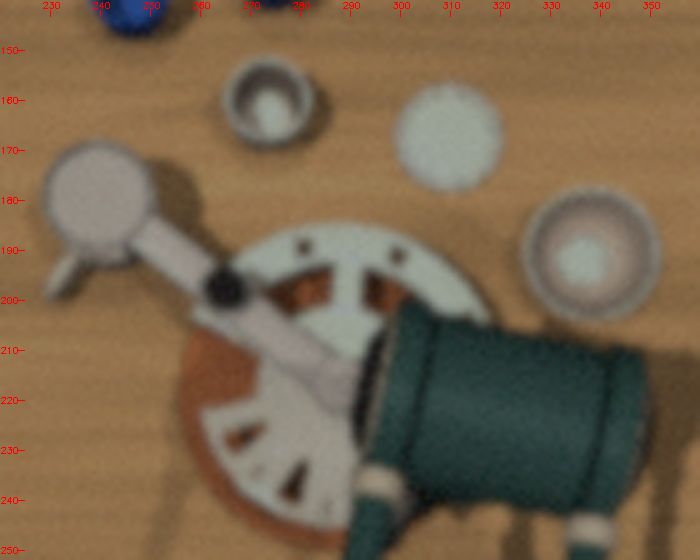

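The strainer at top (240,178) matches the prediction over the mug. The bar at scene (259.5,181) matches the predicted (259.6,179) and lies along the arm. Descending around it.

{"method": "drive_tool", "body": {
  "steps": [
    [[2,1,14],0],
    [[0,0,14],0],
    [[0,0,14],0],
    [[0,0,13],0],
    [[0,0,12],0],
    [[0,0,8],0],
    [[0,0,0],0],
    [[0,0,0],0]
  ]
}}

```text
time: 10.62
tool_pos: [0.4845, -0.0793, 0.1553]
tcp_rot: [-2.83, -1.363, 0.002]
wrist_force: [-0.2, -0.3, -0.1]
width: 1.003
```

{"method": "drive_tool", "body": {
  "steps": [
    [[0,0,0],0],
    [[0,0,0],0],
    [[0,0,0],0],
    [[0,0,0],0],
    [[0,0,0],0],
    [[0,0,0],0],
    [[0,0,0],0],
    [[0,0,0],0]
  ],
  "jaw": 0,
  "force": 30
}}

```text
time: 11.28
tool_pos: [0.4853, -0.0804, 0.1564]
tcp_rot: [2.829, 1.361, 0.002]
wrist_force: [1.6, -2.8, 0.8]
width: 0.13
```

```bash
python3 - <<'E'
from h import *
pv=np.array([.5257,-.0265]); th=-.43+1.327
h=pv-.068*np.array([np.cos(th),np.sin(th)])
where([*h,.153],th-np.pi/2)
s=bot.read_camera('scene');crop(s,'pics/s9.png',215,150,100,90,7)
E
```

```text
t 11.2833 p [ 0.4853 -0.0804  0.1564] yaw_y -0.674 zax [ 0.002 -0.001 -1.   ] q [-2.140e-01 -2.500e-02  2.069e+00 -1.000e-03  1.095e+00  4.600e-01] F [ 1.63 -2.84  0.84] w 0.13
delta tool mm [-0.7 -2.1  3.3]
twist deg -0.0026995136681092174
```

View pics/s9.png

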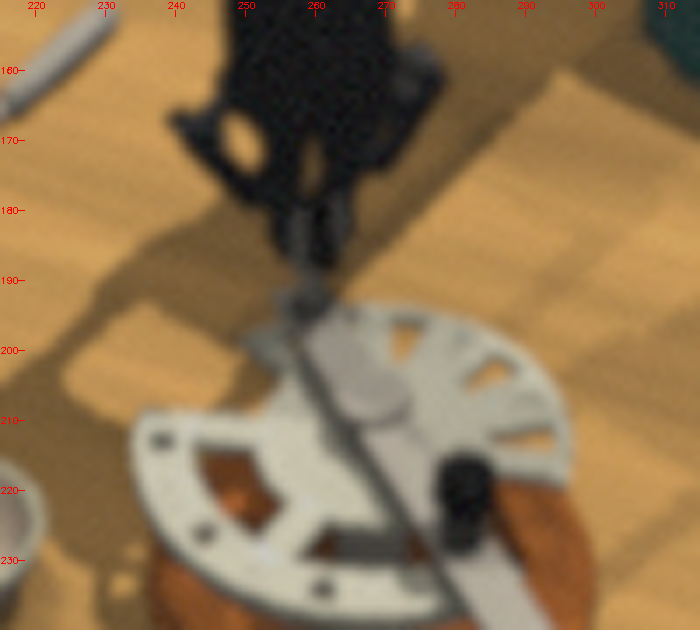

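The bar is gripped (opening 0.13, about 11 mm). Pressing down with a firmer grip.

{"method": "drive_tool", "body": {
  "steps": [
    [[0,0.8,0],0],
    [[0,0,0],0],
    [[0,0,5],0],
    [[0,0,5],0],
    [[0,0,5],0],
    [[0,0,4],0],
    [[0,0,0],0],
    [[0,0,0],0]
  ],
  "force": 80
}}

```text
time: 12.0
tool_pos: [0.4855, -0.0804, 0.1367]
tcp_rot: [2.83, 1.362, 0.0]
wrist_force: [0.6, -3.1, 4.6]
width: 0.12
```

```bash
python3 - <<'E'
from h import *
where()
s=bot.read_camera('scene');crop(s,'pics/s10.png',215,150,100,90,7)
E
```

```text
t 12.0 p [ 0.4855 -0.0804  0.1367] yaw_y -0.674 zax [ 0. -0. -1.] q [-2.150e-01 -2.000e-03  2.087e+00 -0.000e+00  1.057e+00  4.590e-01] F [ 0.57 -3.13  4.6 ] w 0.12
```

View pics/s10.png

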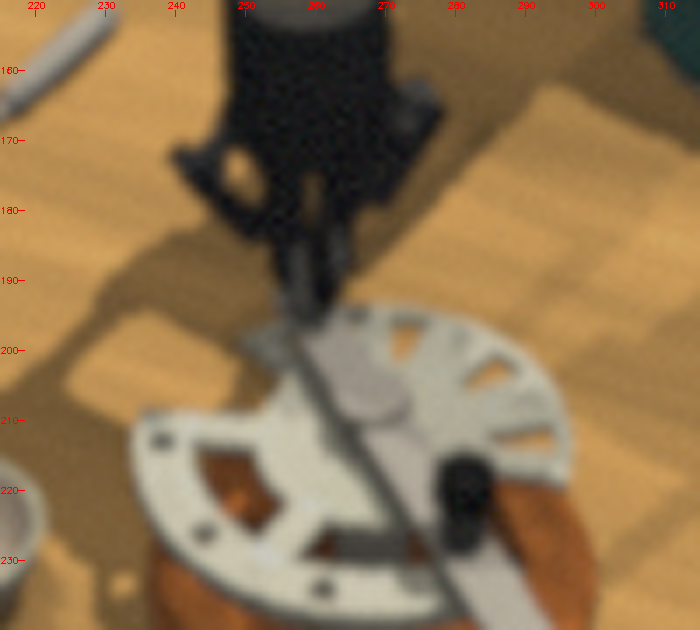

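It went down 19.7 mm against spring force only, so the T-head is through the slot. Turning clockwise (positive twist).

{"method": "drive_tool", "body": {
  "steps": [
    [[0,0,1],0],
    [[0,0,0],5],
    [[0,0,0],6],
    [[0,0,0],6],
    [[0,0,0],6],
    [[0,0,0],6],
    [[0,0,0],6],
    [[0,0,0],0]
  ]
}}

```text
time: 12.72
tool_pos: [0.4853, -0.0799, 0.1364]
tcp_rot: [-3.11, -0.441, -0.0]
wrist_force: [-2.3, -1.2, 9.6]
width: 0.124
```

```bash
python3 - <<'E'
from h import *
where()
print(bot.read_state()['torque'])
E
```

```text
t 12.7167 p [ 0.4853 -0.0799  0.1364] yaw_y -1.289 zax [ 0.     0.001 -1.   ] q [-2.140e-01 -2.000e-03  2.087e+00  1.000e-03  1.057e+00  1.075e+00] F [-2.33 -1.21  9.62] w 0.124
[-0.165749    0.34553836 -0.09168974]
```

{"method": "drive_tool", "body": {
  "steps": [
    [[0,0,0],6],
    [[0,0,0],6],
    [[0,0,0],6],
    [[0,0,0],6],
    [[0,0,0],6],
    [[0,0,0],6],
    [[0,0,0],6],
    [[0,0,0],0]
  ]
}}

```text
time: 13.38
tool_pos: [0.4855, -0.0793, 0.1364]
tcp_rot: [-3.06, 0.703, -0.0]
wrist_force: [-1.0, 0.8, 8.7]
width: 0.123
```

{"method": "drive_tool", "body": {
  "steps": [
    [[0,0,0],5],
    [[0,0,0],5],
    [[0,0,0],3],
    [[0,0,0],1],
    [[0,0,0],0],
    [[0,0,0],0]
  ]
}}

```text
time: 13.88
tool_pos: [0.4854, -0.0789, 0.1364]
tcp_rot: [-2.954, 1.063, 0.001]
wrist_force: [-1.5, 3.2, 10.4]
width: 0.125
```

```bash
python3 - <<'E'
from h import *
where()
print(bot.read_state()['torque'])
s=bot.read_camera('scene');crop(s,'pics/s11.png',215,150,100,90,7)
E
```

```text
t 13.8833 p [ 0.4854 -0.0789  0.1364] yaw_y -2.262 zax [ 0.     0.002 -1.   ] q [-2.130e-01 -2.000e-03  2.087e+00  3.000e-03  1.057e+00  2.047e+00] F [-1.53  3.15 10.43] w 0.125
[0.542225   0.21604873 0.33096785]
```

View pics/s11.png

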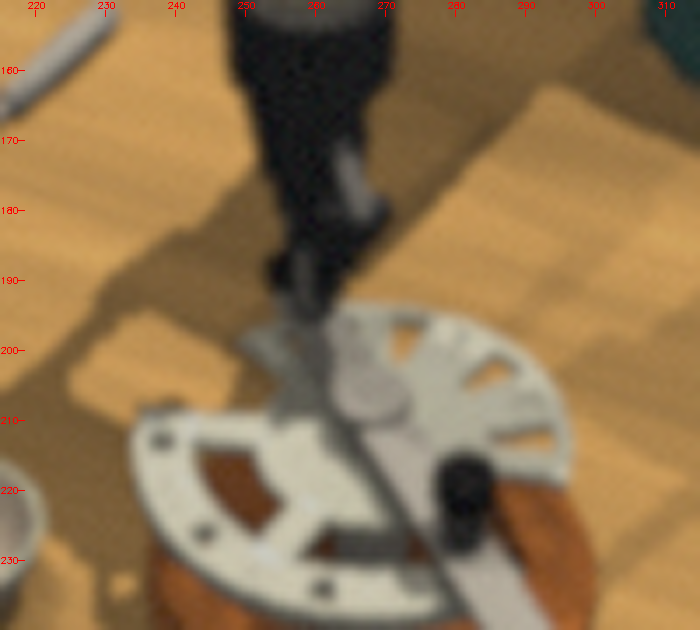

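The twist measured 1.588 rad and torque shows the stop is reached. Releasing and rising.

{"method": "drive_tool", "body": {
  "steps": [
    [[0,0,-2],0],
    [[0,0,-2],0],
    [[0,0,0],0]
  ]
}}

```text
time: 14.18
tool_pos: [0.4853, -0.0789, 0.1398]
tcp_rot: [-2.954, 1.063, 0.001]
wrist_force: [0.0, 3.6, 5.9]
width: 0.124
```

{"method": "drive_tool", "body": {
  "steps": [
    [[0,0,0],0],
    [[0,0,0],0],
    [[0,0,0],0],
    [[0,0,0],0],
    [[0,0,0],0],
    [[0,0,0],0]
  ],
  "jaw": 1
}}

```text
time: 14.68
tool_pos: [0.4848, -0.0802, 0.1394]
tcp_rot: [2.956, -1.065, -0.001]
wrist_force: [-0.6, -0.3, -0.6]
width: 0.958
```

{"method": "drive_tool", "body": {
  "steps": [
    [[0,0,-10],0],
    [[0,0,-25],0],
    [[0,0,-30],0],
    [[0,0,-30],0],
    [[0,0,-25],0],
    [[0,0,0],0],
    [[0,0,0],0]
  ]
}}

```text
time: 15.27
tool_pos: [0.4866, -0.0806, 0.2628]
tcp_rot: [-2.955, 1.064, -0.008]
wrist_force: [0.4, -0.1, -0.9]
width: 0.998
```

```bash
python3 - <<'E'
from h import *
where()
pv=np.array([.5257,-.0265]); th=-.43+1.327
h=pv-.068*np.array([np.cos(th),np.sin(th)]); u=np.array([np.cos(th),np.sin(th)]);v=np.array([-u[1],u[0]])
print(proj('scene',[[*h,.167],[*(h+.022*v),.167],[*(h-.022*v),.167],[*h,.124]]).round(1).tolist())
s=bot.read_camera('scene');crop(s,'pics/s12.png',195,150,140,120,5);crop(s,'pics/s12b.png',240,165,50,40,14)
crop(bot.read_camera('top'),'pics/t12.png',220,140,140,112,5)
E
```

```text
t 15.2667 p [ 0.4866 -0.0806  0.2628] yaw_y -2.262 zax [ 0.005 -0.001 -1.   ] q [-0.215 -0.108  1.945  0.     1.299  2.048] F [ 0.38 -0.05 -0.87] w 0.998
[[259.6, 182.8], [265.9, 181.0], [253.3, 184.6], [259.8, 192.8]]
```

View pics/s12.png

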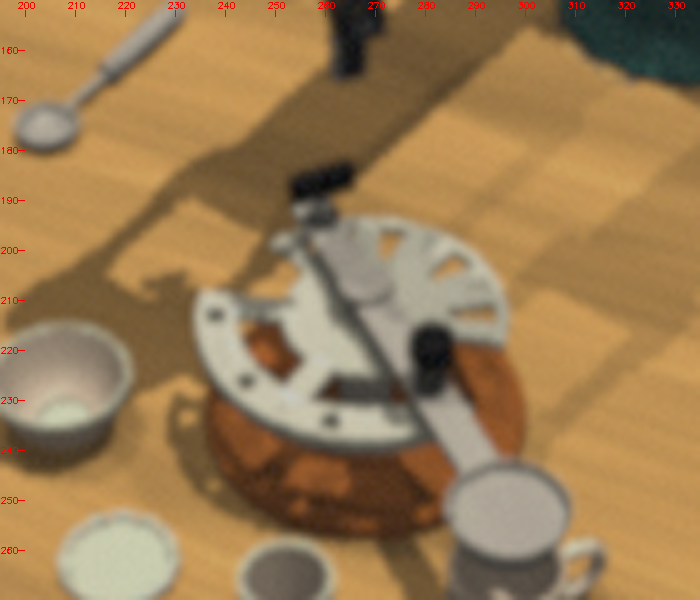

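View pics/s12b.png

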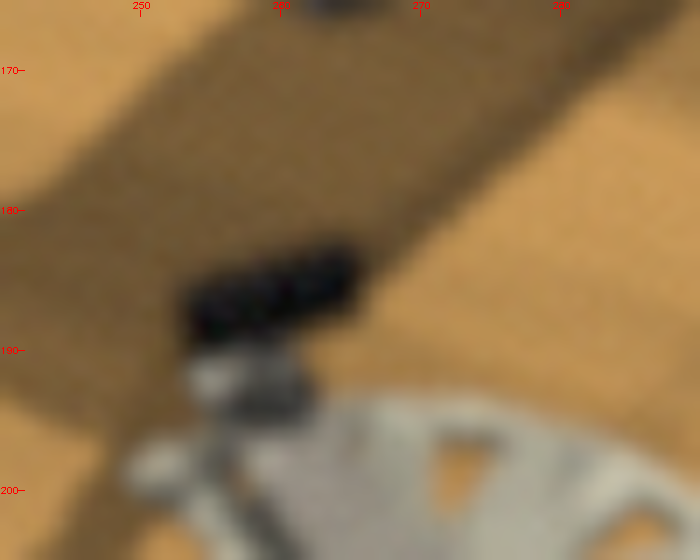

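View pics/t12.png

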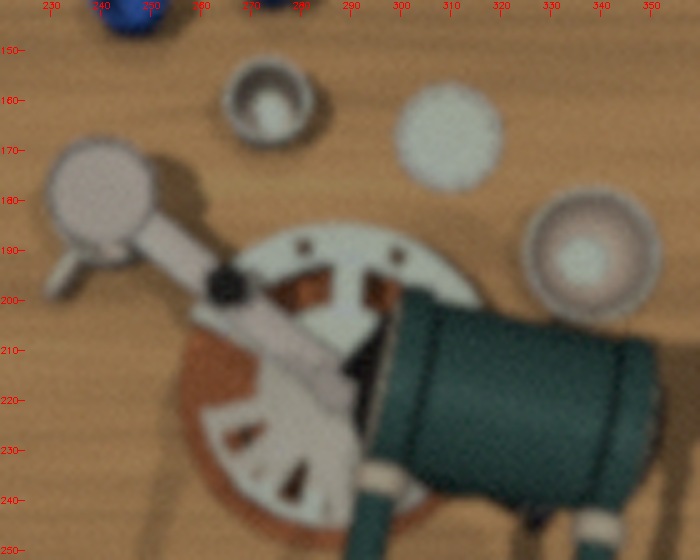

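```bash
python3 - <<'E'
from h import *
s=atz('top',240,177.3,.125); print(s, np.hypot(*(s-[.6435,.1291,s[2]])[:2]))
u=np.array([np.cos(.897),np.sin(.897)]);h=np.array([.5257,-.0265])-.068*u;v=np.array([-u[1],u[0]])
for z in (.152,.157,.172): print(z,proj('scene',[[*h,z],[*(h+.022*v),z],[*(h-.022*v),z]]).round(1).tolist())
bot.finish_job(); print(bot.read_state()['time'])
E
```

```text
[0.65246069 0.13032859 0.125     ] 0.009044523142424555
0.152 [[259.7, 186.3], [265.9, 184.5], [253.4, 188.2]]
0.157 [[259.7, 185.1], [265.9, 183.3], [253.4, 187.0]]
0.172 [[259.6, 181.6], [265.9, 179.8], [253.3, 183.5]]
the job is handed in; nothing more can be done
the job is handed in; nothing more can be done
```

I pulled up the spring knob and swung the arm about 1.327 rad to the hole above the white handled mug. The pin snapped in there. I then pressed the bar handle about 20 mm down through its slot, turned it clockwise to its stop, let go and backed the gripper away. The job was handed in at about 15.3 s; no verdict came back.

My last checks, all read from the camera pictures or the robot's state:

- **Pin:** it looked fully seated. From knob top to sleeve foot it spans about 15 px, against 14.5 px when first seated; a pin resting on the plate would add about 2.6 px.
- **Strainer over mug:** I measured them about 9 mm apart, within the 20 mm limit. The two cameras disagreed by up to about 10 mm in x, with the scene camera placing the mug almost exactly under the strainer.
- **Bar handle:** the tool turned 1.59 rad. The bar lies across the arm, and its centre at about (259.5, 186) fits it being 15 mm or more down; fully up it would be at about (259.6, 181.6).
- **Cups and the rest:** in the final crops the mug, tumbler and bowl appear where they started. I did not re-measure the teapot, jar, saucers and tin, but nothing came near them and the wrist force never read above about 12 N.
- **Robot:** it stood clear of everything at hand-in, with the tool about 0.26 m above the table and the wrist force near zero.

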